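# Run a fingertip along the curved safety strip

## Task

Check the curved spring-loaded safety strip: with the fingers closed and pointing down, press lightly on the dot at its square-foot end, then run the fingertips along the strip over all six dots to the round-foot end in one stroke, keeping it pressed part-way down all along, never letting it up on the way and never pushing it onto its stop. The program finishes while holding: stay still on the last dot with the strip still lightly pressed. Leave the straight strip and the loose things alone; nothing is picked up.

Things in the scene. Friction and masses are not known exactly. Their poses are not given: they have to be found in the camera images.
- curved_rig: Fixed rig: aluminium channel 26 mm wide, 25 high, holding a black rubber strip, bent to an 80 mm radius arc 176 mm long. Grey feet 20 mm high stand just past its ends: by dot 1 a square block 30 x 34 mm, by dot 6 a round disc of 34 mm. Origin on the worktop, z up; arc centre 60 mm along -x, mid strip 20 mm along +x; dot 1 at the -y end, dot 6 at +y. Turned any way.
- curved_strip (a joint): How far the curved strip is pressed down, m: 0 free, 0.012 on its stop. The whole strip sinks level wherever it is pressed and springs back when let go: about 1.6 N starts it, about 5.8 N puts it on its stop. Pressed to the stop its crest still stands 3 mm above the channel.
- straight_rig: A second rig, not to be touched: the same channel, feet, strip and six dots (26 mm apart) but straight (about 152 mm long, about 210 mm with the feet), fixed to the worktop. Origin on the worktop under its middle; it runs along y. It may be turned any way, and the two rigs may stand either way round, left or right.
- straight_strip (a joint): How far the straight strip is pressed down, m: 0 free, 0.012 on its stop. Leave it at 0.
- marked_piece: Loose pale metal tube, 19 mm diameter, 30 mm high, standing in the hollow of the curved rig. Origin at the centre of its underside. Leave alone.
- v_block: Loose steel V-block, 28 x 36 x 30 mm, beside the straight rig. Origin at the centre of its underside. Leave alone.
- gauge_block: Loose steel block, 24 x 37 x 25 mm, near the front edge. Origin at the centre of its underside. Leave alone.
- usb_stick: Loose black memory stick, 18 x 48 x 8 mm, on the right. Origin at the centre of its underside. Leave alone.
- collet: Loose small steel collet, 18 mm diameter, 24 mm high, standing towards the back. Origin at the centre of its underside. Leave alone.
- screwdriver: Loose screwdriver, 167 mm long, 25 mm thick, on the left. Origin under its middle. Leave alone.
- dot1 (a point): Dot 1 of 6 on the crest of the curved strip: flat aluminium rivet head, 7.6 mm diameter, nearest the square foot. The point is on the crest, 40 mm above the worktop while the strip is free, and sinks with it; the dots lie 30 mm apart along the 80 mm arc. The crest is rounded, 16 mm wide.
- dot2 (a point): Dot 2 of 6 on the crest of the curved strip: flat aluminium rivet head, 7.6 mm diameter. The point is on the crest, 40 mm above the worktop while the strip is free, and sinks with it; the dots lie 30 mm apart along the 80 mm arc. The crest is rounded, 16 mm wide.
- dot3 (a point): Dot 3 of 6 on the crest of the curved strip: flat aluminium rivet head, 7.6 mm diameter. The point is on the crest, 40 mm above the worktop while the strip is free, and sinks with it; the dots lie 30 mm apart along the 80 mm arc. The crest is rounded, 16 mm wide.
- dot4 (a point): Dot 4 of 6 on the crest of the curved strip: flat aluminium rivet head, 7.6 mm diameter. The point is on the crest, 40 mm above the worktop while the strip is free, and sinks with it; the dots lie 30 mm apart along the 80 mm arc. The crest is rounded, 16 mm wide.
- dot5 (a point): Dot 5 of 6 on the crest of the curved strip: flat aluminium rivet head, 7.6 mm diameter. The point is on the crest, 40 mm above the worktop while the strip is free, and sinks with it; the dots lie 30 mm apart along the 80 mm arc. The crest is rounded, 16 mm wide.
- dot6 (a point): Dot 6 of 6 on the crest of the curved strip: flat aluminium rivet head, 7.6 mm diameter, nearest the round foot. The point is on the crest, 40 mm above the worktop while the strip is free, and sinks with it; the dots lie 30 mm apart along the 80 mm arc. The crest is rounded, 16 mm wide.

How it is judged:
By the outcome, as a careful person would: the job done as asked, in the order asked, and still so for the second after the job is handed in, while the arm keeps its last pose, push and grip.
It also fails if it takes over 35 s, if anything falls off the work surface, if the arm or the gripper's body presses on something with over 40 N, if the wrist force passes 120 N, or if a joint passes its speed limit or range.

## Robot

A 6-joint arm with a two-finger parallel gripper is mounted at the origin on a cart in front of the work surface, level with it; the furniture and walls round the work are solid. World frame = base frame: x ahead of the robot, y to its left, z up, the work surface at z = 0. Lengths are in m, angles in degrees, forces in N, time in s.
With the tool pointing down it reaches from about 0.325 to 0.925 m from the base axis. Payload 3.1 kg.
Tool frame: the origin (TCP) lies at the very end of the fingers, on their centre line; the grasp point (between the pads) lies 19 mm behind it (bot.grasp_offset is the z of the grasp point in the tool frame, in m); z points along the fingers, x is the direction in which the jaws open and shut, and the axes are right-handed (so a half turn about z gives the same grasp; the last joint's range is limited). The gripper opens to 85 mm and grips with 20 to 120 N. Pads are 22 mm wide; open, the fingers measure 114 mm over their backs; the gripper's body (76 mm by 85 mm) begins 54 mm behind the grasp point. The pads swing forward as they close: fully open they stand 13 mm farther back than shut.
Start: joints at [68.342, 12.427, 92.441, -0, 75.132, -6.429], TCP at [0.164, 0.603, 0.211] pointing down, gripper open.
Joint ranges: [-157.48, 157.48], [-44.54, 120.13], [17.64, 146.25], [-64.5, 244.5], [7.68, 150.69], [-147.95, 147.95]. Speed limits (degrees/s): [159.86, 159.86, 180, 180, 180, 180].

## Interface

Orientations are given as a 3x3 rotation matrix whose columns are the frame's x, y, z axes.
In Python, from station import status, capture, calibration, ticket, bot gives the robot as it stands.
- The arm moves only by the tool servo_tool, never from a script. Its argument "targets" is a list of rows, each a list of 4 numbers: the shift along the tool's x, y, z as a fraction of full scale, then the turn about the tool's z as a fraction of full scale. In form: [[tx, ty, tz, turn], ...]. A call has 1 to 20 rows; each row is the pose to reach, as a shift and turn from the pose commanded when the call began, along the tool's axes at that moment; what a row does not reach only later rows make up. Full scale, the value 1, is 0.4 m for a shift and 2 rad for a turn. A row lasts 1/10 s, in which the tool goes at most 50 mm and 8.59 degrees, less where a joint would pass 70% of its speed; a pose out of reach is approached as far as the arm can. A call with a number of a shift or a turn outside -1 to 1 is refused whole. A call with a gripper value outside its range is refused whole. "hand" is the opening, from -1 (shut) to 1 (fully open), set as the call begins (left out, the last holds). The fingers move at their own pace and stop on an object; the grip force is fixed at half the most. Time passes only in rows, so rows that repeat a pose let the fingers close. It gives the time, the measured TCP pose, the force and the opening at its end, in the units of the state.
- status.state(): the state, without advancing time (a new reading comes with each control period).
- capture(name): name is "scene" or "top" or "wrist"; returns (picture, depth): 400x640x3 uint8, red, green, blue; 400x640 float32, m along the optical axis (not along the pixel's ray), 0 where there is no reading.
- calibration(name): a dict with "fx", "fy", "cx", "cy" (pixels), "distortion" ([k1, k2, p1, p2, k3] as OpenCV has them; the pictures are not rectified), "origin" and "rotation" of the camera in the world; the wrist camera has in their place "tool_from_camera" (4x4, takes a point from camera to tool coordinates, whose origin is the TCP and whose axes are the tool frame's). Camera axes: x right, y up, looking along -z (the intrinsics and any distortion apply to the point x, -y, -z); pixel columns grow to the right and rows downward; lengths in m; the calibration is good to about 2 mm. A picture is of the moment at which its call begins: read the wrist's pose just before it. calibration takes no time and is no camera call.
- ticket.close_job(): hands the job in, once; it reports no verdict.
The state is a dict: "time_s": time; "joint_positions": joint angles; "qd": joint speeds; "joint_efforts": joint torques, N m; "ee_pos": TCP position; "tool_rot": TCP orientation; "force": force on the tool from outside, world axes, zero at the start; "moment": the same for the moment, N m; "finger_gap": finger opening in m.
Only numpy, scipy, OpenCV 4.12 (cv2) and the standard library are available. Lean on these libraries where they do the work, as an engineer would, in place of code of your own. Each camera call takes 0.05 s, during which the arm holds its last target. There are 200 camera calls.

## Working session

There is one attempt and no reset: what is moved stays moved. The work goes in short steps, Python scripts to look and compute and a tool call to move; the robot and the scene stay as the last step left them, time stands still between calls to the robot, and variables do not carry over. Pictures are saved under pics/ and viewed, about 8 in all and at most 12, crops included, and the job is handed in when it is done.

Besides the shell and the picture viewer there is one more tool, called after "Emit:" by a JSON object that holds its "fn" and its "kwargs", one argument or row to a line. servo_tool: Moves the arm, as the interface text tells. Shift numbers are shares of 0.4 m and turn numbers shares of 2 rad, none past 1 either way. Its arguments: {"type":"object","properties":{"targets":{"type":"array"},"hand":{"type":"number"}},"required":["targets"]}

```bash
ls; mkdir -p pics
python3 - <<'E'
from station import status,capture,calibration,bot
import cv2,numpy as np
s=status.state();print(s)
for n in("top","scene"):
    p,d=capture(n);cv2.imwrite(f"pics/{n}0.png",p[:,:,::-1]);np.save(f"pics/{n}0.npy",d);print(n,calibration(n))
E
```

```text
pics
{'time_s': 0.0, 'joint_positions': array([ 6.83397561e+01,  1.24785064e+01,  9.25319622e+01, -3.58895256e-04,
        7.51313240e+01, -6.43176884e+00]), 'qd': array([-0.04968233,  0.0107132 , -0.05951451,  0.02882168, -0.00677245,
       -0.11196518]), 'joint_efforts': array([ 2.53560211e-04, -3.96851921e+01, -3.03852940e+01, -1.37108386e-04,
        9.65315936e-03, -3.57806243e-05]), 'ee_pos': array([0.16385027, 0.60221476, 0.20941766]), 'tool_rot': array([[ 2.62666068e-01,  9.64886373e-01, -9.07806710e-04],
       [ 9.64883664e-01, -2.62667497e-01, -2.30223551e-03],
       [-2.45984699e-03, -2.71208716e-04, -9.99996938e-01]]), 'force': array([-0.47509182, -0.11861749, -0.46447859]), 'moment': array([ 0.04262888,  0.01799465, -0.01948823]), 'finger_gap': 0.085262265775087}
top {'fx': 420.3106801260096, 'fy': 420.3106801260096, 'cx': 321.4764924704318, 'cy': 206.07369110753046, 'distortion': array([0.00600272, 0.        , 0.        , 0.        , 0.        ]), 'origin': array([ 0.4282737 , -0.06440327,  1.15949319]), 'rotation': array([[-1.44901187e-02,  9.94957385e-01, -9.92463482e-02],
       [-9.99894803e-01, -1.43542123e-02,  2.08335002e-03],
       [ 6.48241338e-04,  9.92660957e-02,  9.95060713e-01]])}
scene {'fx': 384.3238810097011, 'fy': 384.3238810097011, 'cx': 319.6679589817752, 'cy': 197.62597323075332, 'distortion': array([-0.03751878,  0.        ,  0.        ,  0.        ,  0.        ]), 'origin': array([-0.05211142, -0.67395393,  0.46194377]), 'rotation': array([[ 0.69997136,  0.31488417, -0.64100551],
       [-0.71400366,  0.28912691, -0.6376554 ],
       [-0.01545565,  0.90402079,  0.42720901]])}
```

View pics/top0.png

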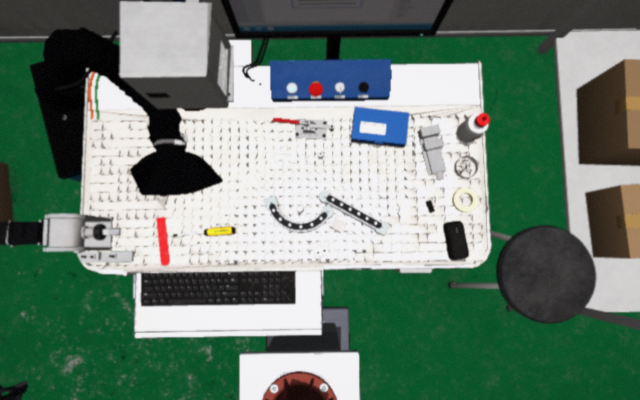

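The top view shows the curved rig at about (297,217), opening upward, with the straight rig at (353,212) to its right. I'll enlarge both views.

Run:
```python
import cv2,numpy as np
a=cv2.imread("pics/top0.png")[180:245,255:395];a=cv2.resize(a,None,fx=5.5,fy=5.5,interpolation=cv2.INTER_CUBIC)[:, :770]
b=cv2.imread("pics/scene0.png")
cv2.imwrite("pics/a.png",a);cv2.imwrite("pics/b.png",b)
```

```text
(no output)
```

View pics/a.png

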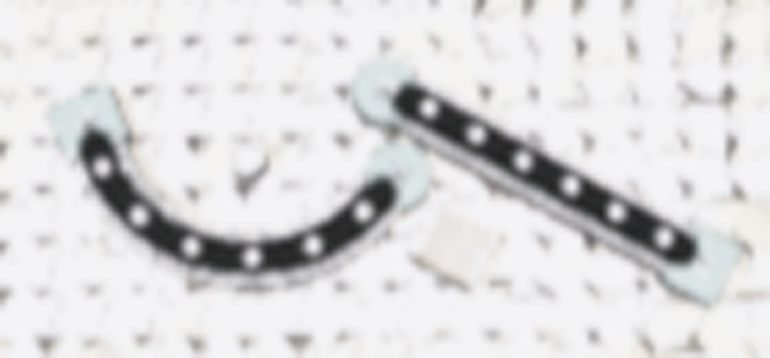

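View pics/b.png

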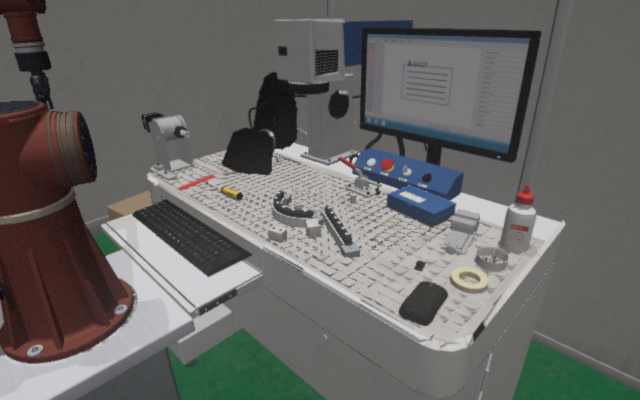

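The crop shows the square foot at upper left, dot 1 at crop (102,167), and dots running to dot 6 at (365,211) by the round foot. The gauge block stands next to dot 6's foot. I'll compute positions on z=0.04.

```bash
cat > h.py <<'E'
import cv2,numpy as np
from scipy.optimize import least_squares
def ray(c,px,z,T=None):
    K=np.array([[c["fx"],0,c["cx"]],[0,c["fy"],c["cy"]],[0,0,1]])
    u=cv2.undistortPoints(np.array(px,float).reshape(-1,1,2),K,c["distortion"])[:,0]
    d=np.c_[u[:,0],-u[:,1],-np.ones(len(u))]
    R,o=(c["rotation"],c["origin"]) if T is None else (T[:3,:3],T[:3,3])
    d=d@R.T
    return o+d*((z-o[2])/d[:,2])[:,None]
def blobs(img,seed,r):
    """white blob centroids near seeds, intensity weighted"""
    g=img[...,1].astype(float);out=[]
    for x,y in seed:
        X,Y=np.meshgrid(range(int(x)-r,int(x)+r+1),range(int(y)-r,int(y)+r+1))
        for _ in range(4):
            X,Y=np.meshgrid(np.arange(round(x)-r,round(x)+r+1),np.arange(round(y)-r,round(y)+r+1))
            v=g[Y,X];w=np.clip(v-(v.min()+v.max())/2,0,None)
            x,y=(w*X).sum()/w.sum(),(w*Y).sum()/w.sum()
        out.append((x,y))
    return np.array(out)
A=(np.arange(6)-2.5)*30/80
def fit(P):  # rig origin x,y,yaw from 6 dots
    def m(p):
        l=np.c_[-.06+.08*np.cos(A),.08*np.sin(A)]
        c,s=np.cos(p[2]),np.sin(p[2]);return l@np.array([[c,s],[-s,c]])+p[:2]
    d=P[5]-P[0]
    r=least_squares(lambda p:(m(p)-P[:,:2]).ravel(),[*P[:,:2].mean(0),np.arctan2(d[1],d[0])-np.pi/2])
    return r.x,m(r.x),np.linalg.norm(r.fun.reshape(-1,2),axis=1)
E
python3 - <<'E'
from h import *
from station import calibration
img=cv2.imread("pics/top0.png");c=calibration("top")
s=np.array([(102,167),(139,216),(191,247),(252,257),(313,245),(365,211)])/5.5+[254.6,179.6]
b=blobs(img,s,2);P=ray(c,b,.04);x,m,r=fit(P)
np.set_printoptions(precision=4,suppress=True)
print(s,b,P,x,m,r*1e3,np.linalg.norm(np.diff(P,axis=0),axis=1),sep="\n")
d=np.load("pics/top0.npy");print([d[int(round(v)),int(round(u))] for u,v in b], 1.1595-.04)
E
python3 -c "
from station import calibration;print(calibration('wrist'))"
```

```text
[[273.1455 209.9636]
 [279.8727 218.8727]
 [289.3273 224.5091]
 [300.4182 226.3273]
 [311.5091 224.1455]
 [320.9636 217.9636]]
[[273.1923 209.9478]
 [279.7819 218.8039]
 [289.3277 224.2885]
 [300.4083 226.2343]
 [311.4349 224.0683]
 [320.622  218.    ]]
[[ 0.5314  0.0625  0.04  ]
 [ 0.5074  0.045   0.04  ]
 [ 0.4924  0.0196  0.04  ]
 [ 0.4868 -0.0098  0.04  ]
 [ 0.4921 -0.0393  0.04  ]
 [ 0.508  -0.064   0.04  ]]
[ 0.5075  0.0015 -3.3239]
[[ 0.5316  0.0626]
 [ 0.5077  0.0449]
 [ 0.4919  0.0195]
 [ 0.4865 -0.0098]
 [ 0.4922 -0.0391]
 [ 0.5082 -0.0642]]
[0.261  0.2902 0.5109 0.3025 0.2371 0.3248]
[0.0297 0.0295 0.03   0.0299 0.0294]
[np.float32(1.1219473), np.float32(1.1194979), np.float32(1.1191247), np.float32(1.1198627), np.float32(1.1169801), np.float32(1.1218357)] 1.1195
{'fx': 276.5152340123004, 'fy': 276.5152340123004, 'cx': 318.11150328739285, 'cy': 199.78693960762365, 'distortion': array([-0.0184246,  0.       ,  0.       ,  0.       ,  0.       ]), 'tool_from_camera': array([[ 9.99998072e-01, -1.33540624e-03,  1.43968242e-03,
        -2.47989112e-03],
       [-8.21433592e-04, -9.50407881e-01, -3.11005120e-01,
        -8.00115613e-02],
       [ 1.78360369e-03,  3.11003337e-01, -9.50407146e-01,
        -1.63004322e-01],
       [ 0.00000000e+00,  0.00000000e+00,  0.00000000e+00,
         1.00000000e+00]])}
```

Emit:
{"fn": "servo_tool", "kwargs": {
  "targets": [
    [-0.04, 0.04, 0, -0.02],
    [-0.11, 0.1, 0, -0.05],
    [-0.18, 0.17, 0, -0.08],
    [-0.25, 0.23, 0, -0.11],
    [-0.32, 0.3, 0, -0.1325],
    [-0.39, 0.36, 0, -0.1325],
    [-0.46, 0.43, 0, -0.1325],
    [-0.53, 0.49, 0, -0.1325],
    [-0.6, 0.56, 0, -0.1325],
    [-0.67, 0.62, 0, -0.1325],
    [-0.73, 0.675, 0, -0.1325],
    [-0.75, 0.695, 0, -0.1325],
    [-0.75, 0.695, 0, -0.1325]
  ],
  "hand": -1
}}

```text
time_s: 1.4
ee_pos: [0.3539, 0.2397, 0.2106]
tool_rot: [[0.004, 1.0, -0.0], [1.0, -0.004, 0.0], [0.0, -0.0, -1.0]]
force: [0.0, 0.6, -0.0]
finger_gap: -0.0001
```

Emit:
{"fn": "servo_tool", "kwargs": {
  "targets": [
    [-0.04, 0.02, 0.01, 0],
    [-0.12, 0.055, 0.025, 0],
    [-0.2, 0.09, 0.04, 0],
    [-0.28, 0.13, 0.06, 0],
    [-0.36, 0.165, 0.08, 0],
    [-0.44, 0.2, 0.1, 0],
    [-0.52, 0.24, 0.115, 0],
    [-0.58, 0.265, 0.125, 0],
    [-0.6, 0.275, 0.125, 0],
    [-0.6, 0.275, 0.125, 0],
    [-0.6, 0.275, 0.125, 0],
    [-0.6, 0.275, 0.125, 0]
  ]
}}

```text
time_s: 2.6
ee_pos: [0.4631, 0.0019, 0.1609]
tool_rot: [[-0.001, 1.0, -0.0], [1.0, 0.001, 0.001], [0.001, -0.0, -1.0]]
force: [-0.7, 0.2, 0.6]
finger_gap: 0.0001
```

Run:
```python
from h import *
from station import status,capture,calibration
s=status.state();p,d=capture("wrist");img=np.ascontiguousarray(p[:,:,::-1]);cv2.imwrite("pics/w1.png",img)
np.set_printoptions(precision=4,suppress=True)
print(s["ee_pos"],s["tool_rot"],s["force"],s["time_s"])
c=calibration("wrist");T=np.eye(4);T[:3,:3]=s["tool_rot"];T[:3,3]=s["ee_pos"];T=T@c["tool_from_camera"]
# predicted pixels of dots
m=np.array([[.5316,.0626],[.5077,.0449],[.4919,.0195],[.4865,-.0098],[.4922,-.0391],[.5082,-.0642]])
q=(np.c_[m,[.04]*6]-T[:3,3])@T[:3,:3]
px=np.c_[c["cx"]+c["fx"]*q[:,0]/-q[:,2],c["cy"]-c["fy"]*q[:,1]/-q[:,2]]
b=blobs(img,px,6);P=ray(c,b,.04,T);x,mm,r=fit(P)
print(px,b,P,x,mm,r*1e3,sep="\n")
```

```text
[0.4631 0.0019 0.1609] [[-0.001   1.     -0.    ]
 [ 1.      0.001   0.0006]
 [ 0.0006 -0.     -1.    ]] [-0.7243  0.2047  0.6152] 2.6
[[373.4091 246.8111]
 [358.9229 227.5594]
 [336.4911 214.2901]
 [309.7906 209.6165]
 [283.1771 214.4316]
 [261.2503 227.7603]]
[[371.0662 245.3856]
 [353.3087 229.4721]
 [332.7181 217.5218]
 [307.7176 217.5357]
 [283.2216 220.3203]
 [263.8886 230.6432]]
[[ 0.5299  0.0599  0.04  ]
 [ 0.5101  0.0387  0.04  ]
 [ 0.4957  0.0154  0.04  ]
 [ 0.4958 -0.0122  0.04  ]
 [ 0.4992 -0.0393  0.04  ]
 [ 0.5117 -0.0615  0.04  ]]
[ 0.5116 -0.0004 -3.2783]
[[ 0.5329  0.0617]
 [ 0.5098  0.0429]
 [ 0.4952  0.0169]
 [ 0.4911 -0.0127]
 [ 0.4981 -0.0417]
 [ 0.5153 -0.0661]]
[3.538  4.1298 1.5439 4.7308 2.5583 5.766 ]
```

View pics/w1.png

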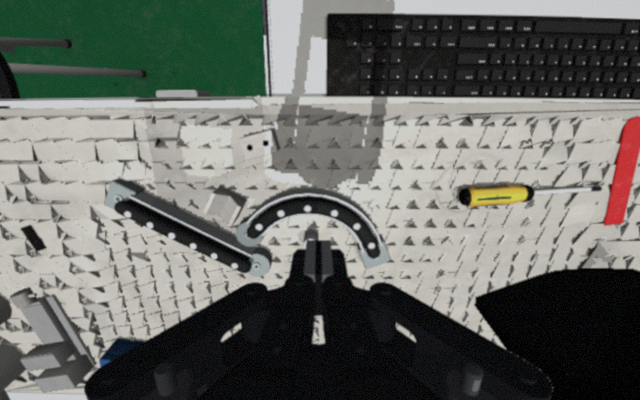

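The wrist view shows the six dots within a pixel or so of the predicted ones, with dot 1 at (373,246) by the square foot and dot 6 at (261,227). The blob window was too big and caught the channel, so I'll redo it smaller.

Run:
```python
from h import *
from station import calibration
img=cv2.imread("pics/w1.png");np.set_printoptions(precision=4,suppress=True)
c=calibration("wrist");T=np.eye(4);T[:3,:3]=[[-.001,1,0],[1,.001,.0006],[.0006,0,-1]];T[:3,3]=[.4631,.0019,.1609];T=T@c["tool_from_camera"]
s=[[373,246],[358.5,227.5],[336.5,214],[309,209.3],[282.5,213.5],[261,226.5]]
for r in(2,3):
    b=blobs(img,s,r);P=ray(c,b,.04,T);x,mm,e=fit(P);print(b,x,mm,e*1e3,sep="\n")
```

```text
[[371.0914 245.3654]
 [356.5365 226.148 ]
 [334.0624 212.9193]
 [307.5601 208.5279]
 [280.5882 213.2106]
 [258.7548 226.4918]]
[ 0.506  -0.0012 -3.3219]
[[ 0.53    0.06  ]
 [ 0.5061  0.0421]
 [ 0.4903  0.0168]
 [ 0.485  -0.0126]
 [ 0.4908 -0.0418]
 [ 0.5068 -0.0669]]
[0.1433 0.0365 0.0344 0.3942 0.1354 0.1448]
[[371.1102 245.3222]
 [356.3645 226.1573]
 [334.0324 212.9016]
 [307.1505 208.317 ]
 [280.45   213.2285]
 [258.613  226.6169]]
[ 0.5059 -0.0014 -3.3205]
[[ 0.5299  0.0598]
 [ 0.506   0.042 ]
 [ 0.4903  0.0166]
 [ 0.485  -0.0127]
 [ 0.4908 -0.042 ]
 [ 0.5069 -0.0671]]
[0.0924 0.0653 0.12   0.0421 0.1076 0.0976]
```

Emit:
{"fn": "servo_tool", "kwargs": {
  "targets": [
    [0.03, 0.04, 0.03, 0],
    [0.06, 0.08, 0.08, 0],
    [0.1, 0.12, 0.13, 0],
    [0.135, 0.16, 0.18, 0],
    [0.1475, 0.17, 0.22, 0],
    [0.1475, 0.17, 0.245, 0],
    [0.1475, 0.17, 0.255, 0],
    [0.1475, 0.17, 0.255, 0],
    [0.1475, 0.17, 0.255, 0],
    [0.1475, 0.17, 0.255, 0],
    [0.1475, 0.17, 0.255, 0]
  ]
}}

```text
time_s: 3.75
ee_pos: [0.532, 0.0592, 0.0597]
tool_rot: [[0.001, 1.0, 0.002], [1.0, -0.001, -0.0], [-0.0, 0.002, -1.0]]
force: [-0.2, 0.0, 1.2]
finger_gap: -0.0004
```

Run:
```python
from h import *
from station import status,capture,calibration
np.set_printoptions(precision=4,suppress=True)
pr=[]
for n in("wrist","scene","top"):
    s=status.state();p,d=capture(n);img=np.ascontiguousarray(p[:,:,::-1]);cv2.imwrite(f"pics/{n}2.png",img)
    print(n,s["ee_pos"],s["force"],s["time_s"]);c=calibration(n)
    T=np.eye(4)
    if n=="wrist":
        T[:3,:3]=s["tool_rot"];T[:3,3]=s["ee_pos"];print(T);T=T@c["tool_from_camera"]
    else: T[:3,:3]=c["rotation"];T[:3,3]=c["origin"]
    q=(s["ee_pos"]-T[:3,3])@T[:3,:3];u=np.array([c["cx"]-c["fx"]*q[0]/q[2],c["cy"]+c["fy"]*q[1]/q[2]]);print("tip px",u)
    k=4 if n=="wrist" else 6; w,h=(95,70) if n=="wrist" else (32,30)
    x0,y0=(220,190) if n=="wrist" else (u-[w/2,h/2+2]).astype(int)
    if n=="wrist": w,h=190,90
    pr.append(cv2.resize(img[y0:y0+h,x0:x0+w],None,fx=k if n=="wrist" else 10,fy=k if n=="wrist" else 10,interpolation=cv2.INTER_CUBIC));print(x0,y0)
W=np.zeros((600,800,3),np.uint8)
W[:300,:760]=pr[0][:300,:760][:, :760] if pr[0].shape[0]>=300 else 0
W[300:600,:320]=pr[1][:300];W[300:600,400:720]=pr[2][:300]
cv2.imwrite("pics/c2.png",W)
```

```text
wrist [0.532  0.0592 0.0597] [-0.2316  0.0033  1.2229] 3.75
[[ 0.0013  1.      0.0017  0.532 ]
 [ 1.     -0.0013 -0.0001  0.0592]
 [-0.0001  0.0017 -1.      0.0597]
 [ 0.      0.      0.      1.    ]]
tip px [322.0229 239.7957]
220 190
scene [0.532  0.0592 0.0596] [-0.0337  0.0808  0.4022] 3.8
tip px [278.563  185.4405]
262 168
top [0.5318 0.0593 0.0594] [-0.2721 -0.9541 -0.109 ] 3.85
tip px [273.5886 209.0928]
257 192
```

View pics/c2.png

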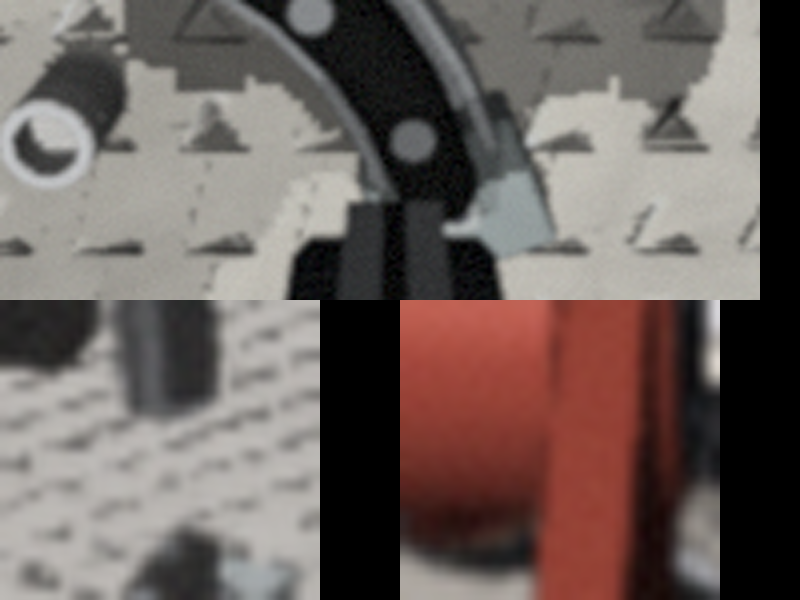

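The wrist crop shows dot 1 at about (323,225) and the finger ends at about (319,240), 3 px left of where calibration puts the TCP, so the camera is off by about 2 mm in x. In the scene crop the finger end looks higher than projected, so I'll check that with depth.

```bash
cat >> h.py <<'E'
def cloud(c,d,T):
    h,w=d.shape;X,Y=np.meshgrid(np.arange(w),np.arange(h))
    K=np.array([[c["fx"],0,c["cx"]],[0,c["fy"],c["cy"]],[0,0,1]])
    u=cv2.undistortPoints(np.c_[X.ravel(),Y.ravel()].astype(float).reshape(-1,1,2),K,c["distortion"])[:,0]
    q=np.c_[u[:,0],-u[:,1],-np.ones(len(u))]*d.ravel()[:,None]
    return (q@T[:3,:3].T+T[:3,3]).reshape(h,w,3)
def proj(c,P,T):
    q=(np.atleast_2d(P)-T[:3,3])@T[:3,:3];return np.c_[c["cx"]-c["fx"]*q[:,0]/q[:,2],c["cy"]+c["fy"]*q[:,1]/q[:,2]]
E
python3 - <<'E'
from h import *
from station import status,capture,calibration
np.set_printoptions(precision=4,suppress=True)
F=[]
for i in range(4):
    s=status.state();p,d=capture("wrist");F.append(s["force"])
    if i==0:D=[]
    D.append(d)
print(np.std(D,axis=0)[225,323],np.array(F))
d=np.median(D,axis=0);c=calibration("wrist");W=cloud(c,d,c["tool_from_camera"]) # tool frame
for r in range(236,262,3): print(r,*[np.round(W[r,k]*1e3,1) for k in(308,313,318,323,328)])
print("crest z",s["ee_pos"][2]-W[224:227,322:325,2].mean(), "dot2",s["ee_pos"][2]-W[193:196,296:299,2].mean(),"table",s["ee_pos"][2]-np.median(W[200:215,230:240,2]))
b=blobs(p[:,:,::-1],[(323,225),(297,194)],6);print(b)
T=np.eye(4);T[:3,:3]=s["tool_rot"];T[:3,3]=s["ee_pos"];print(ray(c,b,.04,T@c["tool_from_camera"]),s["ee_pos"])
n="scene";p,d=capture(n);c=calibration(n);T=np.eye(4);T[:3,:3]=c["rotation"];T[:3,3]=c["origin"]
C=cloud(c,d,T)
for r in range(172,200,2): print(r,*[np.round(C[r,k]*1e3) for k in(277,279,281)])
print(proj(c,[[.531,.0615,.04],[.5075,.0435,.04],[.507,-.0655,.04]],T))
E
```

```text
0.00033848267 [[ 0.0433  0.24   -0.241 ]
 [-0.2219 -0.2326  0.009 ]
 [ 0.2326 -0.0244 -0.9773]
 [-0.8176 -0.1735  0.1277]]
236 [-11.5  25.4  58.7] [-6.6 13.9 34.7] [-2.7  8.5 23.5] [ 1.   6.8 19.8] [ 4.6  6.5 19.2]
239 [-11.5  27.9  57.8] [-6.7 18.8 39.4] [-2.7 18.7 39.3] [ 1.   9.4 20.4] [ 4.6  8.8 19. ]
242 [ -8.  -12.2 -27.3] [ -5.3 -12.  -26.9] [ -2.6 -12.2 -27.4] [  0.2 -12.1 -27.2] [  2.9 -12.3 -27.5]
245 [ -7.9 -11.8 -30.2] [ -5.2 -11.9 -30.2] [ -2.6 -12.1 -30.7] [  0.1 -12.3 -31. ] [  2.8 -12.2 -30.7]
248 [ -7.8 -12.1 -34. ] [ -5.2 -11.9 -33.6] [ -2.6 -12.3 -34.5] [  0.  -12.3 -34.4] [  2.6 -12.2 -34.2]
251 [ -7.7 -11.6 -36.3] [ -5.1 -12.  -37. ] [ -2.5 -12.1 -37.2] [  0.  -11.8 -36.8] [  2.5 -12.2 -37.4]
254 [ -7.5 -11.8 -39.9] [ -5.  -12.  -40.2] [ -2.5 -12.1 -40.4] [ -0.1 -12.3 -40.7] [  2.5 -11.9 -39.9]
257 [ -7.4 -12.2 -43.4] [ -5.  -12.4 -43.9] [ -2.5 -12.1 -43.2] [ -0.1 -12.3 -43.7] [  2.4 -11.7 -42.5]
260 [ -7.3 -12.  -46. ] [ -4.9 -12.2 -46.3] [ -2.5 -12.  -45.9] [ -0.1 -12.3 -46.4] [  2.3 -12.2 -46.3]
crest z 0.040004983816023375 dot2 0.03999824276094986 table 0.009
[... 264 characters left out ...]
25.  46.  92.] [532.  47.  90.]
178 [524.  53.  85.] [526.  47.  86.] [536.  52.  82.]
180 [523.  53.  80.] [649. 203.  -2.] [651. 195.  -0.]
182 [634. 194.  -1.] [639. 191.  -2.] [641. 183.   0.]
184 [623. 181.  -1.] [628. 177.  -1.] [634. 174.  -2.]
186 [613. 169.  -0.] [619. 167.  -2.] [622. 160.  -1.]
188 [603. 156.   0.] [606. 151.   1.] [609. 145.   1.]
190 [597. 149.  -2.] [597. 140.   1.] [603. 138.  -1.]
192 [531.  67.  38.] [533.  61.  40.] [539.  60.  38.]
194 [523.  57.  38.] [528.  54.  38.] [534.  54.  35.]
196 [517.  50.  37.] [524.  50.  35.] [534.  54.  30.]
198 [508.  39.  38.] [519.  44.  32.] [534.  55.  24.]
[[278.1798 192.0636]
 [275.6873 196.7767]
 [304.5067 209.8488]]
```

Create look.py:
```python
from h import *
from station import status,capture,calibration
np.set_printoptions(precision=4,suppress=True)
M=np.array([[.5316,.0626],[.5077,.0449],[.4919,.0195],[.4865,-.0098],[.4922,-.0391],[.5082,-.0642]])
c=calibration("wrist")
def look(n=4,save=None):
    D=[];S=[]
    for i in range(n):
        S.append(status.state());p,d=capture("wrist");D.append(d)
    S.append(status.state());s=S[-1]
    if save:cv2.imwrite(save,p[:,:,::-1])
    B=c["tool_from_camera"].copy();B[:2,3]+=[.0022,.001]
    T=np.eye(4);T[:3,:3]=s["tool_rot"];T[:3,3]=s["ee_pos"];T=T@B
    C=cloud(c,np.median(D,axis=0),T);out=[]
    for m in M:
        z=.035
        for _ in range(3):
            u,v=proj(c,[*m,z],T)[0].round().astype(int)
            if not(2<u<637 and 2<v<397):z=np.nan;break
            z=np.median(C[v-1:v+2,u-1:u+2,2])
        out.append(z*1e3)
    print("t",s["time_s"],"ee",s["ee_pos"],"down",s["tool_rot"][2],"F",np.mean([x["force"] for x in S],0),"dot z mm",np.array(out))
if __name__=="__main__":
    import sys;look(4,sys.argv[1] if len(sys.argv)>1 else None)
```

```text
(no output)
```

Emit:
{"fn": "servo_tool", "kwargs": {
  "targets": [
    [0.004, 0, 0.01, 0],
    [0.008, 0, 0.02, 0],
    [0.008, 0, 0.03, 0],
    [0.008, 0, 0.035, 0],
    [0.008, 0, 0.035, 0],
    [0.008, 0, 0.035, 0]
  ]
}}

```text
time_s: 4.75
ee_pos: [0.5314, 0.0626, 0.0446]
tool_rot: [[0.001, 1.0, -0.0], [1.0, -0.001, -0.0], [-0.0, -0.0, -1.0]]
force: [0.2, -0.7, -1.0]
finger_gap: 0.0003
```

```bash
python3 look.py pics/w3.png
```

```text
t 4.95 ee [0.5317 0.0626 0.045 ] down [ 0.      0.0005 -1.    ] F [ 0.2532 -0.1719 -0.248 ] dot z mm [40.0312 40.5501 40.1643 40.3154 40.5025 40.3034]
```

Emit:
{"fn": "servo_tool", "kwargs": {
  "targets": [
    [0, 0, 0.005, 0],
    [0, 0, 0.01, 0],
    [0, 0, 0.015, 0],
    [0, 0, 0.02, 0],
    [0, 0, 0.0225, 0],
    [0, 0, 0.0225, 0],
    [0, 0, 0.0225, 0]
  ]
}}

```text
time_s: 5.65
ee_pos: [0.5315, 0.0626, 0.0358]
tool_rot: [[0.001, 1.0, -0.0], [1.0, -0.001, 0.0], [0.0, -0.0, -1.0]]
force: [0.3, 0.5, 0.3]
finger_gap: 0.0001
```

```bash
python3 look.py pics/w4.png
```

```text
t 5.85 ee [0.5316 0.0626 0.036 ] down [-0.      0.0003 -1.    ] F [-0.1964  0.349   0.0353] dot z mm [80.8499 40.4285 40.3995 40.4819 40.2385 40.3456]
```

Run:
```python
from h import *
from station import capture,calibration,status
w=cv2.imread("pics/w4.png")[180:280,240:400]
p,d=capture("scene");s=p[150:220,250:330,::-1];np.save("pics/s4.npy",d)
c=calibration("scene");T=np.eye(4);T[:3,:3]=c["rotation"];T[:3,3]=c["origin"];C=cloud(c,d,T)
np.set_printoptions(precision=4,suppress=True);print(status.state()["ee_pos"],proj(c,[[.5316,.0626,.036],[.5316,.0626,.056]],T))
for r in range(176,200,1): print(r,*[np.round(C[r,k]*1e3) for k in(275,277,279,281)])
cv2.imwrite("pics/c4.png",np.vstack([cv2.resize(w,(480,300),interpolation=cv2.INTER_CUBIC),cv2.resize(s,(480,300)[:1]+(300,),interpolation=cv2.INTER_CUBIC)]))
```

```text
[0.5315 0.0626 0.0359] [[278.1791 193.2436]
 [277.7138 186.3759]]
176 [519.  55.  91.] [526.  55.  89.] [526.  47.  92.] [534.  49.  89.]
177 [521.  58.  87.] [524.  54.  87.] [529.  52.  87.] [534.  49.  86.]
178 [521.  58.  84.] [522.  52.  86.] [526.  48.  86.] [532.  48.  84.]
179 [519.  55.  83.] [524.  55.  82.] [526.  48.  83.] [533.  49.  81.]
180 [522.  60.  78.] [525.  55.  79.] [526.  48.  80.] [535.  51.  76.]
181 [520.  58.  76.] [524.  54.  76.] [527.  50.  77.] [532.  48.  75.]
182 [520.  59.  73.] [525.  56.  73.] [525.  48.  75.] [536.  53.  70.]
183 [521.  59.  70.] [524.  55.  70.] [525.  49.  72.] [533.  50.  69.]
184 [521.  60.  67.] [525.  56.  67.] [527.  50.  68.] [533.  50.  66.]
185 [521.  61.  64.] [525.  57.  64.] [523.  47.  67.] [532.  49.  64.]
186 [521.  60.  61.] [524.  56.  62.] [525.  49.  63.] [538.  57.  56.]
187 [525.  66.  55.] [523.  55.  59.] [529.  55.  57.] [615. 152.   1.]
188 [601. 164.  -2.] [603. 157.  -0.] [609. 154.  -1.] [610. 147.   0.]
189 [598. 160.  -3.] [600. 153.  -1.] [605. 150.  -2.] [608. 144.  -1.]
190 [592. 153.  -2.] [592. 144.   1.] [599. 143.  -1.] [601. 136.  -0.]
191 [587. 147.  -2.] [592. 144.  -2.] [540.  69.  38.] [543.  65.  38.]
192 [580. 139.  -0.] [531.  67.  38.] [533.  61.  40.] [540.  60.  38.]
193 [576. 134.  -0.] [528.  63.  38.] [531.  59.  38.] [536.  57.  37.]
194 [575. 132.  -3.] [523.  57.  38.] [527.  54.  38.] [537.  57.  34.]
195 [518.  59.  37.] [520.  54.  37.] [525.  51.  37.] [534.  55.  32.]
196 [512.  51.  38.] [516.  49.  38.] [525.  52.  33.] [533.  54.  30.]
197 [506.  45.  39.] [509.  40.  40.] [521.  47.  34.] [534.  55.  26.]
198 [501.  39.  40.] [508.  39.  38.] [ -52. -674.  462.] [534.  55.  23.]
199 [499.  36.  39.] [503.  33.  39.] [516.  41.  31.] [536.  58.  19.]
```

View pics/c4.png

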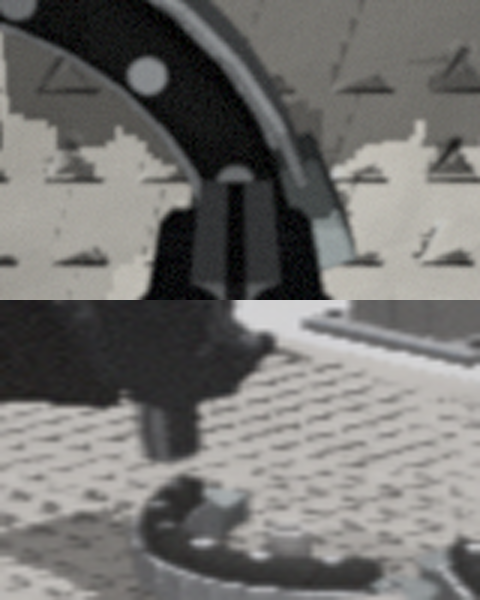

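The wrist crop shows the fingers centred over dot 1, and the scene crop shows a clear gap below them. The finger end sits about 20 mm above the reported TCP. There is no force and the strip is free, so I'll go down in small checked steps.

Emit:
{"fn": "servo_tool", "kwargs": {
  "targets": [
    [0, 0, 0.005, 0],
    [0, 0, 0.01, 0],
    [0, 0, 0.015, 0],
    [0, 0, 0.02, 0],
    [0, 0, 0.025, 0],
    [0, 0, 0.03, 0],
    [0, 0, 0.0325, 0],
    [0, 0, 0.0325, 0],
    [0, 0, 0.0325, 0]
  ]
}}

```text
time_s: 6.8
ee_pos: [0.5315, 0.0626, 0.0228]
tool_rot: [[0.001, 1.0, 0.0], [1.0, -0.001, -0.0], [-0.0, 0.0, -1.0]]
force: [-0.4, -0.8, -0.8]
finger_gap: -0.0002
```

```bash
python3 look.py pics/w5.png
```

```text
t 7.0 ee [0.5316 0.0626 0.0229] down [-0.      0.0002 -1.    ] F [-0.304  -0.4625 -0.2104] dot z mm [80.7595 40.1448 40.5014 40.438  40.3044 40.4828]
```

Still free. Next, 4 mm further down.

Emit:
{"fn": "servo_tool", "kwargs": {
  "targets": [
    [0, 0, 0.0025, 0],
    [0, 0, 0.005, 0],
    [0, 0, 0.0075, 0],
    [0, 0, 0.01, 0],
    [0, 0, 0.01, 0],
    [0, 0, 0.01, 0]
  ]
}}

```text
time_s: 7.6
ee_pos: [0.5314, 0.0626, 0.0189]
tool_rot: [[0.001, 1.0, -0.0], [1.0, -0.001, -0.0], [-0.0, -0.0, -1.0]]
force: [-0.0, -0.3, 2.1]
finger_gap: 0.0002
```

```bash
python3 look.py
```

```text
t 7.8 ee [0.5315 0.0627 0.0189] down [-0. -0. -1.] F [-0.5597 -0.1366  1.8098] dot z mm [76.8643 39.4282 39.4959 39.6134 39.6875 39.8403]
```

Contact: 1.8 N and the strip down about 0.7 mm. I'll press to about mid-travel.

Emit:
{"fn": "servo_tool", "kwargs": {
  "targets": [
    [0, 0, 0.0025, 0],
    [0, 0, 0.005, 0],
    [0, 0, 0.0075, 0],
    [0, 0, 0.01, 0],
    [0, 0, 0.0125, 0],
    [0, 0, 0.0125, 0],
    [0, 0, 0.0125, 0]
  ]
}}

```text
time_s: 8.5
ee_pos: [0.5315, 0.0626, 0.0139]
tool_rot: [[0.001, 1.0, 0.0], [1.0, -0.001, -0.0], [-0.0, 0.0, -1.0]]
force: [-1.0, 0.2, 2.8]
finger_gap: 0.0002
```

```bash
python3 look.py pics/w6.png
```

```text
t 8.7 ee [0.5315 0.0626 0.0139] down [-0.  0. -1.] F [-1.2715  0.064   3.298 ] dot z mm [71.9928 34.6617 34.5868 34.6483 34.7124 34.771 ]
```

Pressed 5.6 mm of 12 at 3.3 N, level on all dots. I'll compute the rows for the stroke.

Run:
```python
import numpy as np
x=[.5075,.0015,-3.3239]
def pt(s):
    a=(s-75)/80;l=np.c_[-.06+.08*np.cos(a/1),.08*np.sin(a)] if 0 else np.c_[-.06+.08*np.cos((s-75)/80),.08*np.sin((s-75)/80)]
    c,n=np.cos(x[2]),np.sin(x[2]);return l@np.array([[c,n],[-n,c]])+x[:2]
s=np.array([0,1,3]+list(np.arange(6.5,76,4))+list(np.arange(78.5,146,4))+[148.5,149.6,150]);P=pt(s);print(P[[0,-1]])
d=(P-P[0])/.4
for i in range(0,len(s),1): print(i,s[i],"[%.3f, %.3f]"%(d[i,1],d[i,0]))
```

```text
[[ 0.53163721  0.06262337]
 [ 0.50825452 -0.06421227]]
0 0.0 [0.000, 0.000]
1 1.0 [-0.001, -0.002]
2 3.0 [-0.003, -0.007]
3 6.5 [-0.008, -0.014]
4 10.5 [-0.013, -0.023]
5 14.5 [-0.019, -0.031]
6 18.5 [-0.025, -0.039]
7 22.5 [-0.031, -0.047]
8 26.5 [-0.038, -0.054]
9 30.5 [-0.045, -0.061]
10 34.5 [-0.053, -0.067]
11 38.5 [-0.061, -0.073]
12 42.5 [-0.069, -0.079]
13 46.5 [-0.077, -0.085]
14 50.5 [-0.086, -0.089]
15 54.5 [-0.095, -0.094]
16 58.5 [-0.104, -0.098]
17 62.5 [-0.114, -0.101]
18 66.5 [-0.123, -0.105]
19 70.5 [-0.133, -0.107]
20 74.5 [-0.143, -0.109]
21 78.5 [-0.152, -0.111]
22 82.5 [-0.162, -0.112]
23 86.5 [-0.172, -0.113]
24 90.5 [-0.182, -0.113]
25 94.5 [-0.192, -0.112]
26 98.5 [-0.202, -0.112]
27 102.5 [-0.212, -0.110]
28 106.5 [-0.222, -0.108]
29 110.5 [-0.232, -0.106]
30 114.5 [-0.241, -0.103]
31 118.5 [-0.251, -0.100]
32 122.5 [-0.260, -0.096]
33 126.5 [-0.269, -0.092]
34 130.5 [-0.278, -0.087]
35 134.5 [-0.286, -0.082]
36 138.5 [-0.295, -0.077]
37 142.5 [-0.303, -0.071]
38 148.5 [-0.314, -0.061]
39 149.6 [-0.316, -0.059]
40 150.0 [-0.317, -0.058]
```

Emit:
{"fn": "servo_tool", "kwargs": {
  "targets": [
    [-0.001, -0.002, 0, 0],
    [-0.003, -0.007, 0, 0],
    [-0.008, -0.014, 0, 0],
    [-0.013, -0.023, 0, 0],
    [-0.019, -0.031, 0, 0],
    [-0.025, -0.039, 0, 0],
    [-0.031, -0.047, 0, 0],
    [-0.038, -0.054, 0, 0],
    [-0.045, -0.061, 0, 0],
    [-0.053, -0.067, 0, 0],
    [-0.061, -0.073, 0, 0],
    [-0.069, -0.079, 0, 0],
    [-0.077, -0.085, 0, 0],
    [-0.086, -0.089, 0, 0],
    [-0.095, -0.094, 0, 0],
    [-0.104, -0.098, 0, 0],
    [-0.114, -0.101, 0, 0],
    [-0.123, -0.105, 0, 0],
    [-0.133, -0.107, 0, 0],
    [-0.143, -0.109, 0, 0]
  ]
}}

```text
time_s: 10.7
ee_pos: [0.4874, 0.0052, 0.0137]
tool_rot: [[0.001, 1.0, -0.001], [1.0, -0.001, 0.0], [0.0, -0.001, -1.0]]
force: [-0.4, 3.4, 3.5]
finger_gap: 0.0001
```

```bash
python3 -c "
from look import *
look(2)"
```

```text
t 10.8 ee [0.4873 0.0048 0.0136] down [-0.0006 -0.001  -1.    ] F [0.182  1.5644 3.3845] dot z mm [     nan 105.9371 103.4594  65.6393  34.266   34.4553]
```

Emit:
{"fn": "servo_tool", "kwargs": {
  "targets": [
    [-0.009, -0.002, 0, 0],
    [-0.019, -0.003, 0, 0],
    [-0.029, -0.004, 0, 0],
    [-0.039, -0.004, 0, 0],
    [-0.049, -0.003, 0, 0],
    [-0.059, -0.003, 0, 0],
    [-0.069, -0.001, 0, 0],
    [-0.079, 0.001, 0, 0],
    [-0.089, 0.003, 0, 0],
    [-0.098, 0.006, 0, 0],
    [-0.108, 0.009, 0, 0],
    [-0.117, 0.013, 0, 0],
    [-0.126, 0.017, 0, 0],
    [-0.135, 0.022, 0, 0],
    [-0.143, 0.027, 0, 0],
    [-0.152, 0.032, 0, 0],
    [-0.16, 0.038, 0, 0],
    [-0.167, 0.044, 0, 0],
    [-0.172, 0.049, 0, 0],
    [-0.174, 0.051, 0, 0]
  ]
}}

```text
time_s: 12.8
ee_pos: [0.5082, -0.0644, 0.0137]
tool_rot: [[0.001, 1.0, -0.0], [1.0, -0.001, -0.0], [-0.0, -0.0, -1.0]]
force: [-2.0, 2.4, 4.5]
finger_gap: -0.0
```

Run:
```python
from look import *
look(5,"pics/w7.png")
p,d=capture("scene");w=cv2.imread("pics/w7.png")[150:290,200:440]
s=p[160:250,255:400,::-1]
cv2.imwrite("pics/c7.png",np.vstack([cv2.resize(w,(500,290),interpolation=cv2.INTER_CUBIC),cv2.resize(s,(500,310),interpolation=cv2.INTER_CUBIC)]))
cs=calibration("scene");T=np.eye(4);T[:3,:3]=cs["rotation"];T[:3,3]=cs["origin"];C=cloud(cs,d,T)
for m in M:
    u,v=proj(cs,[*m,.034],T)[0].round().astype(int);print(C[v-1:v+2,u-1:u+2,2].max()*1e3,end=" ")
```

```text
t 13.05 ee [ 0.5083 -0.0645  0.0139] down [-0.0007  0.0004 -1.    ] F [-1.3993  1.2489  3.5552] dot z mm [33.7384 34.5484 34.5035 34.4449 34.5597 71.8838]
33.63982581984476 34.2501527560049 34.6809914755481 34.2899287438761 32.659861847999686 42.32348334096508
```

View pics/c7.png

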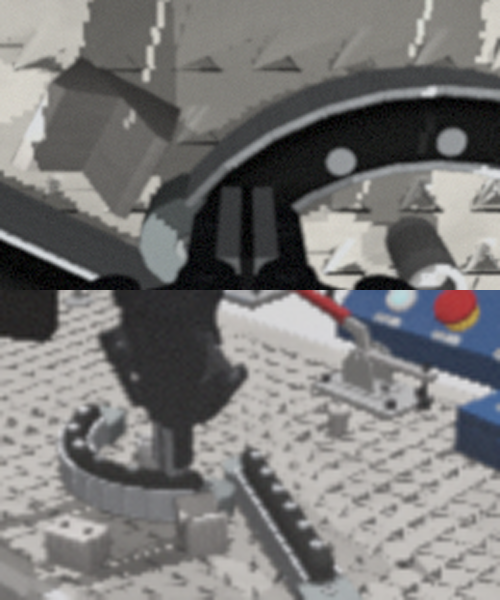

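The fingers are on dot 6 by the round foot, with the strip pressed 5.6 mm, well clear of the straight rig. One check of the straight strip, then I'll hand in.

Run:
```python
from look import *
from station import ticket
ct=calibration("top");s=np.array([(430,107),(477,135),(523,161),(570,186),(617,212),(664,238)])/5.5+[254.6,179.6]
P=ray(ct,s,.04);p,d=capture("scene");cs=calibration("scene");T=np.eye(4);T[:3,:3]=cs["rotation"];T[:3,3]=cs["origin"];C=cloud(cs,d,T)
for q in P:
    u,v=proj(cs,q,T)[0].round().astype(int);print(np.round(np.median(C[v-1:v+2,u-1:u+2,2])*1e3,1),end=" ")
look(2);print(ticket.close_job())
```

```text
39.1 38.6 38.3 38.6 38.8 38.9 t 13.25 ee [ 0.5083 -0.0644  0.0139] down [-0.0006  0.0004 -1.    ] F [-0.815  -0.398   4.0937] dot z mm [34.3877 34.2702 34.4813 34.5108 34.4768 71.872 ]
the job is handed in; nothing more can be done
None
```

I pressed the curved strip on dot 1, at the square foot, to about 5.6 mm of its 12 mm. From there I ran the closed fingertips along the arc over all six dots at constant height. The job was handed in at 13.3 s, holding still on dot 6.

**Last checks:**
- **Strip depth:** by wrist-camera depth, dots 1–5 stood at about 34.4 mm against 40 mm free. The fingers hid dot 6, so its height was not read.
- **Force:** about 3.3 N at the start and 3.4 N at mid-stroke. At the end it was 3.6–4.1 N, with single readings up to 4.5 N. The sensor noise is about 0.5 N, and about 5.8 N would put the strip on its stop.
- **During the stroke:** I measured depth at the start, the middle and the end, not continuously. It stayed part-way down at all three.
- **Straight strip:** read 38.3–39.1 mm in the scene camera, which reads a free crest at 38–40 mm. That fits it being untouched.
- **Loose things:** I checked these only by eye in the last picture. The ones in view stood clear of the fingers.

**Disagreements:**
- **Fingertip position:** the real ends of the fingers are about 20 mm short of the reported TCP. Contact came at TCP z of about 0.0195 m instead of 0.040 m, so I set the press depth from strip height and force instead of TCP height.
- **Wrist camera:** it read about 2 mm off sideways from the top camera. The fingertips showed the same offset in its own picture, so I used the top-camera positions.

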